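Sort blind spacers from the through-bored one

ROBOT

A 6-joint arm with a two-finger parallel gripper is mounted at the origin on the work surface. World frame = base frame: x ahead of the robot, y to its left, z up, the work surface at z = 0. Lengths are in mm, angles in rad, forces in N, time in s.
With the tool pointing down it reaches from about 350 to 975 mm from the base axis. Payload 7.1 kg.
Tool frame: the origin (TCP) lies at the very end of the fingers, on their centre line; the grasp point (between the pads) lies 19 mm behind it; z points along the fingers, x is the direction in which the jaws open and shut, and the axes are right-handed (so a half turn about z gives the same grasp; the last joint's range is limited). The gripper opens to 88 mm and grips with 3 to 60 N. Pads are 20 mm wide; open, the fingers measure 115 mm over their backs; the gripper's body (75 mm by 178 mm) begins 61 mm behind the grasp point.
Start: joints at [-1.218, 0.423, 1.63, -0, 1.089, -0.019], TCP at [227.074, -582.273, 222.675] pointing down, gripper open.
Joint ranges: [-3, 3], [-0.9, 2.11], [0.09, 2.58], [-1.31, 4.45], [0.11, 2.69], [-2.54, 2.54]. Speed limits (rad/s): [2.39, 2.39, 3.01, 3.14, 3.14, 3.14].

INTERFACE

Orientations are given as a rotation vector (axis times angle).
In Python, from workcell import ctrl gives the robot as it stands. The module is installed in compiled form; this text tells all that it offers.
- The arm moves only by the tool move_arm, never from a script. Its argument "motion" is a list of rows, each a list of 2 entries, a list of its own where there are three numbers: the shift along the tool's x, y, z normalised to -1 to 1, where 1 is 150 mm, then the turn, a rotation vector about the tool's x, y, z normalised to -1 to 1, where 1 is 60 degrees. In form: [[[x, y, z], [rx, ry, rz]], ...]. A call has exactly 5 rows; each row is the pose to reach, as a shift and turn from the pose commanded when the call began, along the tool's axes at that moment; what a row does not reach only later rows make up. A row lasts 1/8 s, in which the tool goes at most 62.5 mm and 10.7 degrees, less where a joint would pass 70% of its speed; a pose out of reach is approached as far as the arm can. A call with a number of a shift or a turn outside -1 to 1 is refused whole. A call with a gripper value outside its range is refused whole. "gripper" is the opening, from 0 (shut) to 1 (fully open), set as the call begins (left out, the last holds). The fingers move at their own pace and stop on an object; the grip force is fixed at half the most. Time passes only in rows, so rows that repeat a pose let the fingers close, or fill a call up. It gives the time, the measured TCP pose, the force and the opening at its end, in the units of the state.
- ctrl.get_obs(): the state, without advancing time (a new reading comes with each control period).
- ctrl.get_image(name): name is "side" or "top" or "wrist"; returns a dict with "pixels" (400x640x3 uint8, red, green, blue), "camera_matrix" (3x3 intrinsics, pixels), "R" (3x3) and "t" (3): a world point X has camera coordinates R X + t; the wrist camera has in their place "mount" (4x4, takes a point from camera to tool coordinates, whose origin is the TCP and whose axes are the tool frame's). Camera axes: x right, y down, z forward; pixel columns grow to the right and rows downward; lengths in mm; the calibration is good to about 2 mm. A picture is of the moment at which its call begins: read the wrist's pose just before it. There is no depth.
- ctrl.close_job(): hands the job in, once; it reports no verdict.
Trained networks look in the newest picture that a camera, given by its name, has taken for a name from the list of things; names that differ only in an ending like _2 or _b are one class to them, and where a whole thing is asked for, a point or a joint stands for the part that bears it (a point fixed in the world has none). Each returns a list of dicts, best first, with "p" (0 to 1); they miss things now and then, are a little off and sometimes report something else, mostly with a low value. They report only what shows in the picture. A call takes as long as a camera call. They do not tell look-alikes from the thing itself.
- ctrl.boxes_of(camera, name): "location" ([x, y, z] in mm, in world coordinates, good to about 4 mm: the middle of the surface that is visible of it).
- ctrl.regions_of(camera, name): "mask" (400x640 bool, what is visible of it).
- ctrl.pinpoint(camera, name): "location" ([x, y, z] in mm, in world coordinates, good to about 4 mm: a listed point, or the origin of a listed thing).
The state is a dict: "t": time; "qpos": joint angles; "qvel": joint speeds; "joint_torque": joint torques, N m; "ee_pos": TCP position; "orientation": TCP orientation; "ft_force": force on the tool from outside, world axes, zero at the start; "moment": the same for the moment, N m; "width": finger opening in mm.
Only numpy, scipy, OpenCV 4.12 (cv2) and the standard library are available. Lean on these libraries where they do the work, as an engineer would, in place of code of your own. Each camera call takes 0.05 s, during which the arm holds its last target.

TASK

The coffee drip stand needs the one turned wooden spacer that is bored right through. Take the wooden-gripped pin from its block and probe the bores of the three spacers to find it; leave that spacer standing where it is with the pin fully home in it as a mark, and stand the two blind ones, mouth up, on the floor of the small wooden tray. Do not disturb the other things on the counter.

Things in the scene. Friction and masses are not known exactly. Their poses are not given: they have to be found in the camera images.
- spacer_a: One of three outwardly identical upright turned-wood spacers, cylinder 44 mm diameter, 48 mm tall, 70 g, mouth up, standing on the table. Origin: centre of its underside; z up along the bore. A 16 mm bore opens in the middle of its top. In exactly one of the three the bore runs right through (48 mm, down to the table); in the other two it is blind, 24 mm deep. Name and place tell nothing about which: it must be probed.
- spacer_b: One of three outwardly identical upright turned-wood spacers, cylinder 44 mm diameter, 48 mm tall, 70 g, mouth up, standing on the table. Origin: centre of its underside; z up along the bore. A 16 mm bore opens in the middle of its top. In exactly one of the three the bore runs right through (48 mm, down to the table); in the other two it is blind, 24 mm deep. Name and place tell nothing about which: it must be probed.
- spacer_c: One of three outwardly identical upright turned-wood spacers, cylinder 44 mm diameter, 48 mm tall, 70 g, mouth up, standing on the table. Origin: centre of its underside; z up along the bore. A 16 mm bore opens in the middle of its top. In exactly one of the three the bore runs right through (48 mm, down to the table); in the other two it is blind, 24 mm deep. Name and place tell nothing about which: it must be probed.
- pin: The probing pin: a wooden grip (cylinder 26 mm diameter, 56 mm tall) with a steel pin 8 mm in diameter, its tip slightly chamfered, sticking 46 mm out of its underside. Origin: centre of the grip's underside (the shoulder), z up along the pin's axis towards the grip. 70 g. It starts standing in the pin block, shoulder resting on the block's top.
- pin_tip (a point): The end of the steel pin, on its axis, 46 mm below the grip's underside. In the through-bored spacer the pin goes home, shoulder on the spacer's top; in a blind one it stops with the shoulder 22 mm above the top.
- pin_block: Fixed pale plywood block 60 x 60 mm, 56 mm tall, with a vertical 16 mm hole right through its middle that holds the pin. Origin: centre of its underside, on the table.
- tray: Fixed small pale wooden tray, 200 mm (its x) x 130 mm (its y), rim 16 mm tall, walls and floor 6 mm thick. Origin: centre of its underside, on the table; the inner floor is 6 mm above it.
- creamer: Bystander: pale creamer cup, 48 mm diameter, 45 mm tall. Origin: centre of underside.
- sugar_pot: Bystander: little closed white sugar pot, 36 mm diameter, 32 mm tall, near the spacers. Origin: centre of underside.
- dish: Bystander: small blue dish, 84 mm diameter, 16 mm tall. Origin: centre of underside.
- spoon: Bystander: steel spoon lying flat, 150 mm long along its x. Origin: underside, near mid-length.
- caddy: Bystander: copper tea caddy with a pale lid, 72 mm diameter, 100 mm tall. Origin: centre of underside.
- mug: Bystander: white mug, 80 mm diameter, 85 mm tall, handle at its +y. Origin: centre of underside.
- bean_jar: Bystander: closed amber coffee jar, 105 mm diameter, 168 mm tall. Origin: centre of underside.
Things that resemble listed ones, but are neither listed nor needed, are in the scene too. What is shaped like the spacer_c but blue is not meant. Of the things shaped like the pin, the wooden one is meant.

How it is judged:
By the outcome, as a careful person would: the job done as asked, in the order asked, and still so for the second after the job is handed in, with the robot touching nothing.
It also fails if it takes over 72 s, if anything falls off the work surface, if the arm or the gripper's body presses on something with over 40 N, if the wrist force passes 120 N, or if a joint passes its speed limit or range.

## Working session

There is one attempt and no reset: what is moved stays moved. The work goes in short steps, Python scripts to look and compute and a tool call to move; the robot and the scene stay as the last step left them, time stands still between calls to the robot, and variables do not carry over. Pictures are saved under pics/ and viewed, and the job is handed in when it is done.

Besides the shell and the picture viewer there is one more tool, called after "Request:" by a JSON object that holds its "op" and its "data". move_arm: Moves the arm, as the interface text tells. Its arguments: {"type":"object","properties":{"motion":{"type":"array","items":{"type":"array"}},"gripper":{"type":"number"}},"required":["motion"]}

```bash
mkdir -p pics; ls
python3 - <<'E'
from workcell import ctrl
import cv2,numpy as np
o=ctrl.get_obs();print({k:np.round(v,3) for k,v in o.items()})
for n in ["side","top","wrist"]:
    im=ctrl.get_image(n);cv2.imwrite(f"pics/{n}0.png",im["pixels"][:,:,::-1])
    if n=="wrist":print(im["mount"])
for n in ["spacer_a","pin","pin_block","tray","creamer","sugar_pot","dish","spoon","caddy","mug","bean_jar"]:
    for c in ["top","side"]:
        print(n,c,[(np.round(d["location"]).tolist(),round(d["p"],2)) for d in ctrl.pinpoint(c,n)])
print(ctrl.get_obs()["t"])
E
```

```text
pics
{'t': np.float64(0.0), 'qpos': array([-1.218,  0.424,  1.631, -0.   ,  1.089, -0.019]), 'qvel': array([-0.001, -0.001, -0.001, -0.   ,  0.002,  0.001]), 'joint_torque': array([-1.0000e-03, -5.4464e+01, -2.7366e+01,  6.4000e-02,  2.3000e-02,
       -0.0000e+00]), 'ee_pos': array([ 226.881, -581.762,  221.905]), 'orientation': array([-2.593e+00,  1.772e+00,  2.000e-03]), 'ft_force': array([-0.66 , -0.656,  0.079]), 'moment': array([ 0.011, -0.031, -0.07 ]), 'width': np.float64(87.583)}
[[ 9.99999392e-01  3.09719809e-04 -1.05848074e-03 -2.03354971e-01]
 [-2.88783005e-05  9.66781285e-01  2.55605058e-01 -6.78822227e+01]
 [ 1.10248532e-03 -2.55604872e-01  9.66780706e-01 -1.61975559e+02]
 [ 0.00000000e+00  0.00000000e+00  0.00000000e+00  1.00000000e+00]]
spacer_a top [([459.0, -115.0, 2.0], 0.81), ([500.0, 117.0, 2.0], 0.75), ([534.0, 211.0, 1.0], 0.61), ([519.0, 7.0, 1.0], 0.58)]
spacer_a side [([453.0, -116.0, 2.0], 0.81), ([531.0, 212.0, -7.0], 0.73), ([504.0, 118.0, -2.0], 0.71), ([517.0, 11.0, 3.0], 0.67)]
pin top [([448.0, 304.0, 55.0], 0.62), ([353.0, 277.0, 44.0], 0.58)]
pin si
[... 239 characters left out ...]
, -287.0, 1.0], 0.8)]
creamer top [([691.0, -182.0, -2.0], 0.79)]
creamer side [([686.0, -183.0, 1.0], 0.67)]
sugar_pot top [([604.0, 71.0, 2.0], 0.78), ([445.0, 304.0, 52.0], 0.38)]
sugar_pot side [([602.0, 70.0, 4.0], 0.48)]
dish top []
dish side [([684.0, 154.0, 2.0], 0.81)]
spoon top [([634.0, -61.0, -1.0], 0.66)]
spoon side [([636.0, -59.0, -3.0], 0.71)]
caddy top [([501.0, 115.0, 4.0], 0.7), ([748.0, 21.0, 2.0], 0.66)]
caddy side [([742.0, 25.0, 1.0], 0.96)]
mug top [([713.0, 264.0, -1.0], 0.61)]
mug side [([712.0, 257.0, 1.0], 0.97), ([440.0, 300.0, 2.0], 0.65), ([471.0, -286.0, 2.0], 0.63)]
bean_jar top [([759.0, -136.0, 3.0], 0.86)]
bean_jar side [([756.0, -133.0, -3.0], 0.82)]
1.25
```

View pics/top0.png

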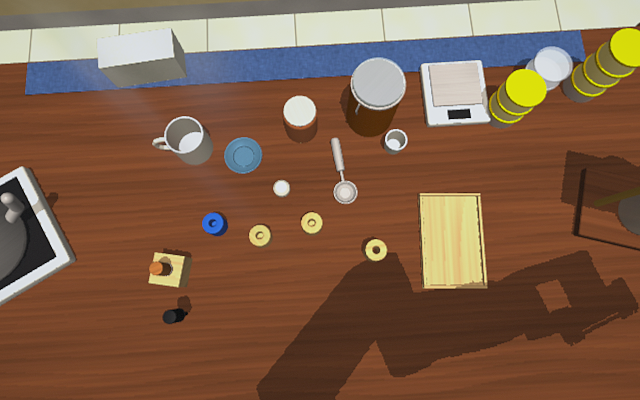

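View pics/side0.png

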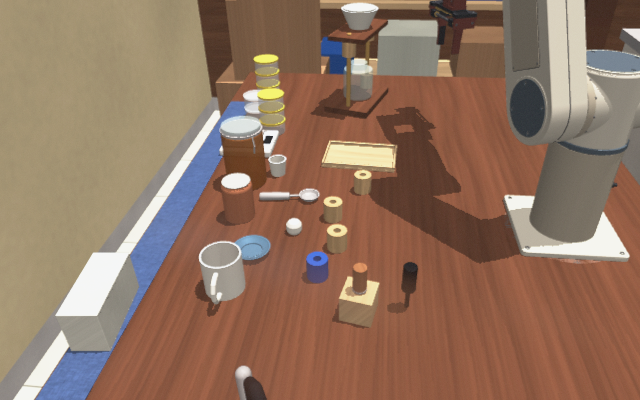

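The top view shows the wooden pin at (160,268) in its block, the black look-alike at (175,315) and the blue look-alike at (213,223). The spacers are at (260,235), (312,222) and (376,249), and the tray is at (452,240). Next I'll refine these positions and plan the move.

```bash
cat > h.py <<'E'
from workcell import ctrl
import numpy as np,cv2
from scipy.spatial.transform import Rotation as Ro
def pose():
    o=ctrl.get_obs();return o,np.array(o["ee_pos"]),Ro.from_rotvec(o["orientation"])
def down(yaw): # tool x at angle yaw, z down
    c,s=np.cos(yaw),np.sin(yaw);return Ro.from_matrix(np.array([[c,s,0],[s,-c,0],[0,0,-1.]]))
def plan(p,yaw,frm=None):
    o,p0,R0=pose()
    if frm is not None: p0,R0=np.array(frm[0]),down(frm[1])
    sh=R0.inv().apply(np.array(p)-p0)/150; t=(R0.inv()*down(yaw)).as_rotvec()/np.radians(60)
    print("shift",np.round(sh,3).tolist(),"turn",np.round(t,3).tolist())
def st():
    o,p,R=pose();x=R.as_matrix()[:,0]
    print("t",round(float(o["t"]),2),"p",np.round(p,1),"yaw",round(float(np.arctan2(x[1],x[0])),3),"w",round(float(o["width"]),1),"F",np.round(o["ft_force"],1),"q",np.round(o["qpos"],2))
def ray(im,uv,z,tcp=None):
    K=im["camera_matrix"]
    if "R" in im:R,t=np.array(im["R"]),np.array(im["t"]);c=-R.T@t;A=R.T
    else:
        M=np.array(im["mount"]);p0,R0=tcp;A=R0.as_matrix()@M[:3,:3];c=p0+R0.apply(M[:3,3])
    d=A@np.linalg.solve(K,[uv[0],uv[1],1.]);return c+d*(z-c[2])/d[2]
E
python3 - <<'E'
from h import *
st()
im=ctrl.get_image("top")
R=np.array(im["R"]);print("cam",-R.T@im["t"], im["camera_matrix"][0,0])
px=im["pixels"]
cv2.imwrite("pics/z.png",cv2.resize(px[180:340,130:500,::-1],None,fx=2.1,fy=2.1,interpolation=cv2.INTER_CUBIC))
for d in ctrl.regions_of("top","spacer_a"):
    m=d["mask"].astype(np.uint8);ys,xs=np.nonzero(m);x,y,w,h=cv2.boundingRect(m)
    # bore: dark pixels inside the box
    print(round(d["p"],2),"box",x,y,w,h,"cen->z48",ray(im,(xs.mean(),ys.mean()),48)[:2].round(1))
for d in ctrl.regions_of("top","pin"):
    m=d["mask"].astype(np.uint8);ys,xs=np.nonzero(m);print("pin",cv2.boundingRect(m),xs.mean(),ys.mean())
for d in ctrl.regions_of("top","tray"):
    m=d["mask"].astype(np.uint8);print("tray",[ray(im,p,16)[:2].round() for p in cv2.boxPoints(cv2.minAreaRect(cv2.findNonZero(m)))])
E
```

```text
t 1.25 p [ 227.1 -582.3  222.7] yaw -1.199 w 88.1 F [0.  0.4 0.5] q [-1.22  0.42  1.63  0.    1.09 -0.02]
cam [389.26581477   1.96021593 899.19505755] 422.33233725115207
0.88 box 249 225 23 23 cen->z48 [499.7 114.5]
0.81 box 202 212 26 24 cen->z48 [529.9 206.4]
0.7 box 302 212 20 23 cen->z48 [519.2   8.8]
0.58 box 363 239 24 23 cen->z48 [ 456.3 -113.4]
pin (149, 261, 24, 15) 160.32758620689654 268.07586206896553
pin (162, 308, 25, 16) 173.2185430463576 315.2251655629139
tray [array([ 574., -221.]), array([ 572., -359.]), array([ 369., -340.]), array([ 371., -207.])]
```

View pics/z.png

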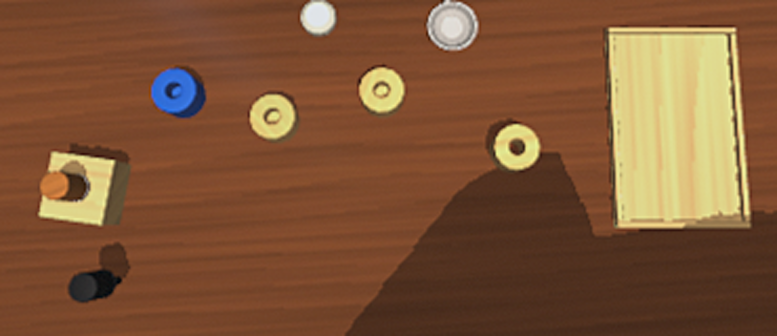

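Run:
```python
from h import *
im=ctrl.get_image("top");print(ray(im,(156.2,268.1),112))
plan((310,-430,225),-0.75)
plan((400,-270,225),-0.3,((310,-430,225),-0.75))
plan((430,-125,225),-0.0,((400,-270,225),-0.3))
```

```text
[443.65683774 299.36238575 112.        ]
shift [-0.745, -0.884, -0.015] turn [0.0, -0.0, -0.429]
shift [-0.288, -1.189, 0.0] turn [0.0, 0.0, -0.43]
shift [-0.095, -0.983, 0.0] turn [0.0, 0.0, -0.286]
```

Request:
{"op": "move_arm", "data": {"motion": [[[-0.2,-0.25,0],[0,0,-0.09]],[[-0.4,-0.5,0],[0,0,-0.18]],[[-0.6,-0.7,0],[0,0,-0.27]],[[-0.74,-0.88,0],[0,0,-0.36]],[[-0.74,-0.88,0],[0,0,-0.43]]], "gripper": 0.7}}

```text
t: 2.12
ee_pos: [310.6, -428.9, 222.8]
orientation: [-2.927, 1.141, 0.0]
ft_force: [0.7, 0.1, 0.2]
width: 61.6
```

Run:
```python
from h import *
st()
plan((390,-300,225),-0.35)
plan((430,-155,225),-0.0,((390,-300,225),-0.35))
plan((430,-5,225),-0.0,((430,-155,225),-0.))
```

```text
t 2.12 p [ 310.6 -428.9  222.8] yaw -0.744 w 61.6 F [0.7 0.1 0.2] q [-0.97  0.28  1.84  0.    1.02 -0.22]
shift [-0.192, -0.991, -0.014] turn [-0.0, 0.0, -0.376]
shift [-0.081, -0.999, 0.0] turn [0.0, 0.0, -0.334]
shift [0.0, -1.0, 0.0] turn [0.0, 0.0, 0.0]
```

Request:
{"op": "move_arm", "data": {"motion": [[[-0.05,-0.25,0],[0,0,-0.09]],[[-0.1,-0.5,0],[0,0,-0.18]],[[-0.15,-0.75,0],[0,0,-0.27]],[[-0.19,-0.99,0],[0,0,-0.36]],[[-0.19,-0.99,0],[0,0,-0.38]]]}}

```text
t: 2.75
ee_pos: [390.8, -301.3, 222.8]
orientation: [-3.094, 0.542, -0.0]
ft_force: [-0.2, 0.4, -0.1]
width: 61.7
```

Request:
{"op": "move_arm", "data": {"motion": [[[-0.02,-0.3,0],[0,0,-0.09]],[[-0.04,-0.6,0],[0,0,-0.18]],[[-0.06,-0.9,0],[0,0,-0.27]],[[-0.08,-1,0],[0,0,-0.33]],[[-0.08,-1,0],[0,0,-0.33]]]}}

```text
t: 3.38
ee_pos: [430.2, -157.9, 222.8]
orientation: [3.141, -0.007, -0.0]
ft_force: [0.1, -0.2, 0.0]
width: 61.5
```

Run:
```python
from h import *
st()
o,p0,R0=pose();im=ctrl.get_image("wrist");cv2.imwrite("pics/w1.png",im["pixels"][:,:,::-1])
for d in ctrl.regions_of("wrist","spacer_a"):
    m=d["mask"].astype(np.uint8);ys,xs=np.nonzero(m);x,y,w,h=cv2.boundingRect(m)
    print(round(d["p"],2),"box",x,y,w,h)
print([(d["location"].round() if hasattr(d["location"],"round") else d["location"],d["p"]) for d in ctrl.pinpoint("wrist","spacer_a")])
```

```text
t 3.38 p [ 430.2 -157.9  222.8] yaw -0.004 w 61.5 F [ 0.1 -0.2  0. ] q [-0.38  0.18  1.99 -0.    0.98 -0.37]
0.69 box 379 0 58 29
0.68 box 314 115 47 49
[([457.1, -115.7, -2.6], 0.74), ([520.6, 9.7, -7.0], 0.6)]
```

View pics/w1.png

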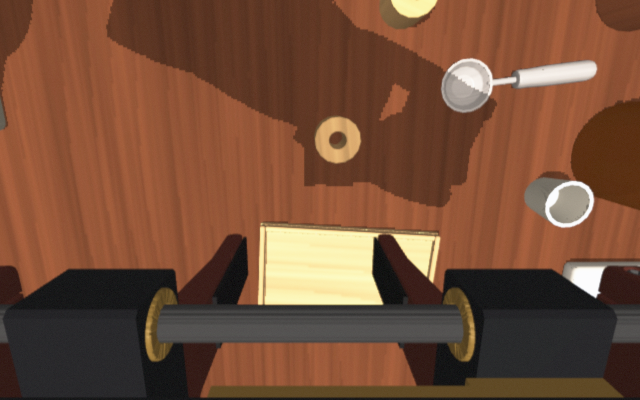

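The wrist view shows spacer P3 at (338,140) with an empty bore, and the tray below it. I'll continue toward the pin and localise from here.

Run:
```python
from h import *
o,p0,R0=pose();im=ctrl.get_image("wrist")
print(ray(im,(338,140),48,(p0,R0)))
print(np.array(im["camera_matrix"]).round(1).tolist())
```

```text
[ 455.11774591 -117.79684181   48.        ]
[[355.1, 0.0, 309.6], [0.0, 355.1, 202.9], [0.0, 0.0, 1.0]]
```

Request:
{"op": "move_arm", "data": {"motion": [[[0,-0.3,0],[0,0,0]],[[0,-0.6,0],[0,0,0]],[[0,-0.9,0],[0,0,0]],[[0,-1,0],[0,0,0]],[[0,-1,0],[0,0,0]]]}}

```text
t: 4.2
ee_pos: [431.2, -8.0, 222.7]
orientation: [3.141, -0.007, 0.0]
ft_force: [-0.1, 0.4, -0.1]
width: 61.2
```

Run:
```python
from h import *
st()
o,p0,R0=pose();im=ctrl.get_image("wrist");cv2.imwrite("pics/w2.png",im["pixels"][:,:,::-1])
g=im["pixels"].astype(int)
for d in ctrl.regions_of("wrist","spacer_a"):
    m=d["mask"].astype(np.uint8);print(round(d["p"],2),cv2.boundingRect(m))
```

```text
t 4.2 p [431.2  -8.  222.7] yaw -0.004 w 61.2 F [-0.1  0.4 -0.1] q [-0.05  0.13  2.04 -0.    0.97 -0.04]
0.97 (313, 250, 42, 53)
0.79 (373, 138, 52, 49)
0.75 (356, 17, 57, 58)
```

View pics/w2.png

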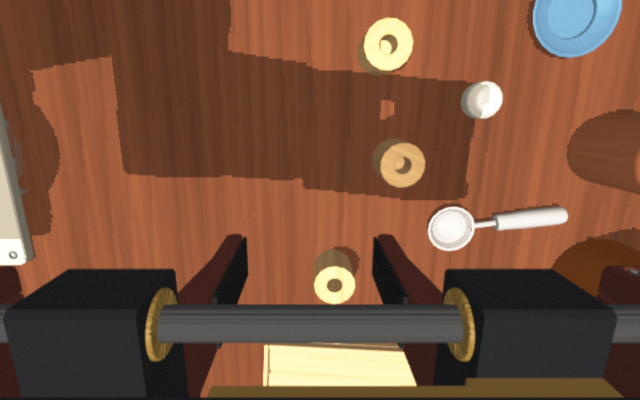

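This view shows the three spacer mouths at (389,43), (403,164) and (334,284).

Run:
```python
from h import *
o,p0,R0=pose();im=ctrl.get_image("wrist")
for uv in [(389,43),(403.5,164),(334.5,284)]: print(ray(im,uv,48,(p0,R0)).round(1))
plan((443,140,225),0)
plan((443,238,225),0,((443,140,225),0))
```

```text
[499.6 116.2  48. ]
[518.9   9.5  48. ]
[ 454.7 -115.9   48. ]
shift [0.072, -0.993, -0.016] turn [0.0, -0.0, -0.006]
shift [0.0, -0.653, 0.0] turn [0.0, 0.0, 0.0]
```

Request:
{"op": "move_arm", "data": {"motion": [[[0.03,-0.3,0],[0,0,0]],[[0.05,-0.6,0],[0,0,0]],[[0.08,-0.9,0],[0,0,0]],[[0.08,-1,0],[0,0,0]],[[0.08,-1,0],[0,0,0]]]}}

```text
t: 4.97
ee_pos: [443.8, 141.8, 222.5]
orientation: [3.141, -0.007, -0.001]
ft_force: [-0.7, -0.5, -0.4]
width: 61.7
```

Run:
```python
from h import *
st()
o,p0,R0=pose();im=ctrl.get_image("wrist");cv2.imwrite("pics/w3.png",im["pixels"][:,:,::-1])
```

```text
t 4.97 p [443.8 141.8 222.5] yaw -0.004 w 61.7 F [-0.7 -0.5 -0.4] q [ 0.28  0.19  1.97 -0.    0.98  0.29]
```

View pics/w3.png

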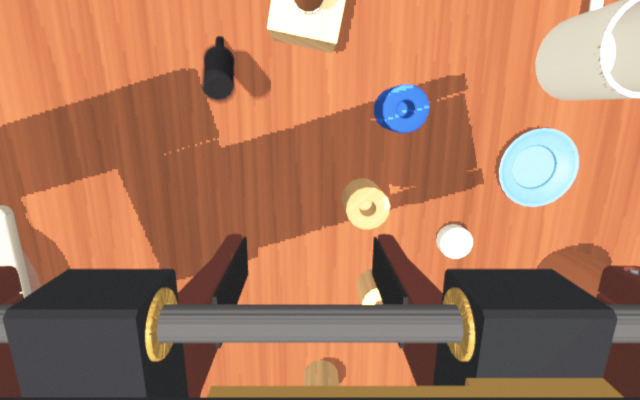

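The wrist view shows spacer P1 at (367,208) and the block's edge at the top, near (308,20). The black look-alike is at (218,72).

Run:
```python
from h import *
o,p0,R0=pose();im=ctrl.get_image("wrist");print(ray(im,(367.5,208),48,(p0,R0)).round(1))
```

```text
[498.4 116.2  48. ]
```

Request:
{"op": "move_arm", "data": {"motion": [[[0,-0.2,0],[0,0,0]],[[0,-0.4,0],[0,0,0]],[[0,-0.6,0],[0,0,0]],[[0,-0.6,0],[0,0,0]],[[0,-0.6,0],[0,0,0]]]}}

```text
t: 5.7
ee_pos: [444.1, 230.7, 222.5]
orientation: [3.141, -0.009, -0.001]
ft_force: [0.5, 0.3, 0.2]
width: 61.4
```

Run:
```python
from h import *
st()
o,p0,R0=pose();im=ctrl.get_image("wrist");cv2.imwrite("pics/w4.png",im["pixels"][:,:,::-1])
for uv in [(443.6,299.4,112)]:pass
for d in ctrl.regions_of("wrist","pin"):
    m=d["mask"].astype(np.uint8);print(round(d["p"],2),cv2.boundingRect(m))
```

```text
t 5.7 p [444.1 230.7 222.5] yaw -0.006 w 61.4 F [0.5 0.3 0.2] q [ 0.46  0.24  1.9  -0.    1.    0.46]
0.65 (292, 90, 33, 34)
0.61 (224, 141, 48, 94)
```

View pics/w4.png

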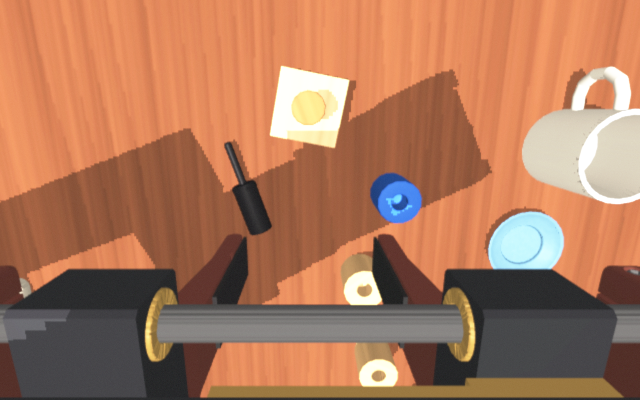

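Run:
```python
from h import *
o,p0,R0=pose();im=ctrl.get_image("wrist")
print(ray(im,(308.5,107),112,(p0,R0)).round(1))
for uv in [(283,67),(349,79),(336,146),(271,137)]:print(ray(im,uv,56,(p0,R0)).round(1))
for uv in [(230,145),(252,183),(258,232)]:print("black",ray(im,uv,13,(p0,R0)).round(1))
plan((443,300.5,130),0); plan((443,300.5,75),0)
```

```text
[442.  301.6 112. ]
[419.8 335.7  56. ]
[477.4 325.4  56. ]
[466.7 267.3  56. ]
[407.3 275.8  56. ]
black [359.8 264.7  13. ]
black [380.7 224.4  13. ]
black [384.7 169.2  13. ]
shift [-0.011, -0.464, 0.618] turn [0.0, 0.0, -0.006]
shift [-0.011, -0.464, 0.984] turn [0.0, 0.0, -0.006]
```

The black look-alike's position doesn't agree between the two wrist views, so I'll check the fixed cameras.

Run:
```python
from h import *
ims=[]
for n in ["top","side"]:
    ims.append(ctrl.get_image(n)["pixels"][:,:,::-1])
    for k in ["pin"]:print(n,[(np.round(d["location"]).tolist(),round(d["p"],2)) for d in ctrl.pinpoint(n,k)])
cv2.imwrite("pics/t2.png",np.vstack([cv2.resize(ims[0],(480,300)),cv2.resize(ims[1],(480,300))]))
```

```text
top [([374.0, 222.0, 10.0], 0.97), ([443.0, 302.0, 52.0], 0.48)]
side [([445.0, 301.0, 55.0], 0.93), ([375.0, 222.0, 16.0], 0.6), ([607.0, 69.0, 0.0], 0.24)]
```

View pics/t2.png

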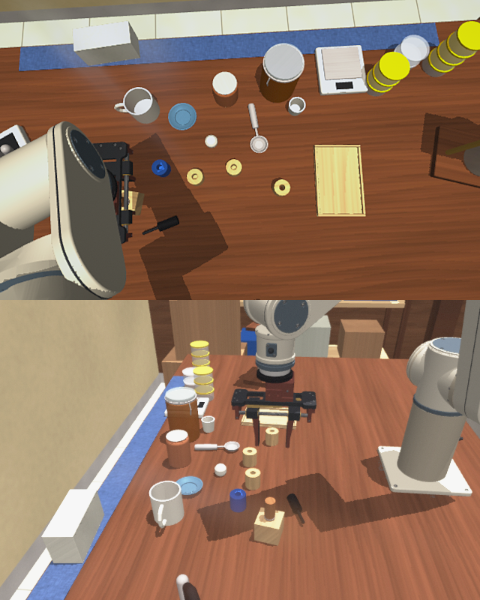

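The black look-alike had been balanced on its tip. It has toppled without being touched (the TCP stayed at 222 mm) and now lies at about (380,200), outside my path. I'll go on to the wooden pin.

Request:
{"op": "move_arm", "data": {"motion": [[[-0.01,-0.25,0.1],[0,0,0]],[[-0.01,-0.47,0.2],[0,0,0]],[[-0.01,-0.47,0.5],[0,0,0]],[[-0.01,-0.47,0.6],[0,0,0]],[[-0.01,-0.47,0.6],[0,0,0]]]}}

```text
t: 6.68
ee_pos: [442.6, 302.1, 132.0]
orientation: [3.14, -0.009, -0.003]
ft_force: [0.4, 0.2, -0.9]
width: 61.5
```

Run:
```python
from h import *
st()
o,p0,R0=pose();im=ctrl.get_image("wrist");cv2.imwrite("pics/w5.png",im["pixels"][:,:,::-1])
im=ctrl.get_image("side");cv2.imwrite("pics/s5.png",im["pixels"][200:360,250:450,::-1].repeat(3,0).repeat(3,1))
plan((443,301,75),0)
```

```text
t 6.67 p [442.6 302.1 132. ] yaw -0.005 w 61.5 F [ 0.4  0.2 -0.9] q [ 0.58  0.42  1.89 -0.    0.83  0.58]
shift [-0.006, 0.012, 0.391] turn [-0.001, -0.001, -0.005]
```

View pics/w5.png

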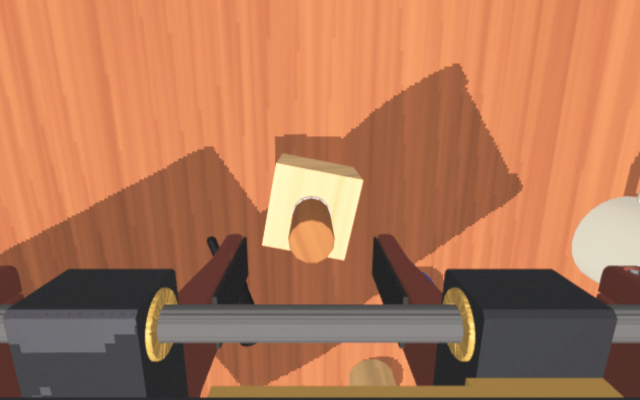

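View pics/s5.png

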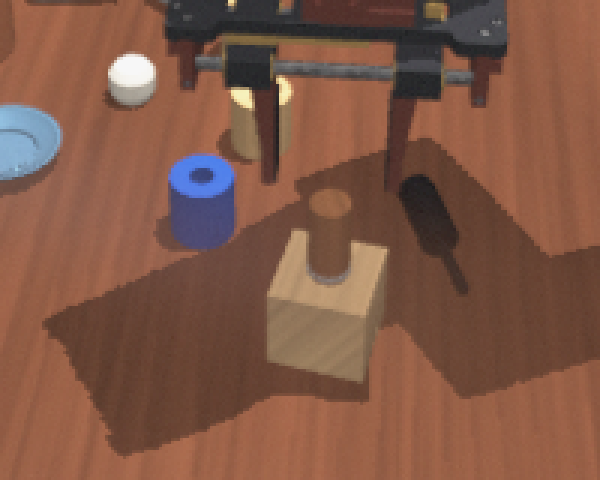

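The pin's grip top is at (311,242) in the wrist view, centred between the fingers. I'll descend and grip.

Run:
```python
from h import *
o,p0,R0=pose();im=ctrl.get_image("wrist")
print(ray(im,(311.5,242),112,(p0,R0)).round(1))
```

```text
[443.2 301.3 112. ]
```

Request:
{"op": "move_arm", "data": {"motion": [[[0,0.01,0.13],[0,0,0]],[[0,0.01,0.26],[0,0,0]],[[0,0.01,0.38],[0,0,0]],[[0,0.01,0.38],[0,0,0]],[[0,0.01,0.38],[0,0,0]]]}}

```text
t: 7.45
ee_pos: [443.6, 301.4, 76.3]
orientation: [-3.141, 0.008, -0.001]
ft_force: [-0.4, 0.7, 0.1]
width: 61.5
```

Request:
{"op": "move_arm", "data": {"motion": [[[0,0,0],[0,0,0]],[[0,0,0],[0,0,0]],[[0,0,0],[0,0,0]],[[0,0,0],[0,0,0]],[[0,0,0],[0,0,0]]], "gripper": 0}}

```text
t: 8.07
ee_pos: [443.1, 301.2, 75.8]
orientation: [-3.142, 0.008, -0.0]
ft_force: [0.5, 0.1, 2.5]
width: 25.4
```

Run:
```python
from h import *
st()
```

```text
t 8.07 p [443.1 301.2  75.8] yaw -0.005 w 25.4 F [0.5 0.1 2.5] q [0.57 0.51 1.91 0.   0.71 0.58]
```

Request:
{"op": "move_arm", "data": {"motion": [[[0,0,-0.2],[0,0,0]],[[0,0,-0.4],[0,0,0]],[[0,0,-0.5],[0,0,0]],[[0.05,0.15,-0.5],[0,0,0]],[[0.1,0.4,-0.5],[0,0,0]]]}}

```text
t: 8.7
ee_pos: [457.9, 241.2, 150.6]
orientation: [-3.141, 0.005, -0.001]
ft_force: [1.0, 0.3, -1.0]
width: 25.9
```

Run:
```python
from h import *
st()
plan((499,116.3,150),0)
```

```text
t 8.7 p [457.9 241.2 150.6] yaw -0.003 w 25.9 F [ 1.   0.3 -1. ] q [0.46 0.37 1.92 0.   0.85 0.46]
shift [0.277, 0.832, 0.004] turn [-0.0, -0.0, -0.003]
```

Request:
{"op": "move_arm", "data": {"motion": [[[0.1,0.3,0],[0,0,0]],[[0.2,0.6,0],[0,0,0]],[[0.277,0.832,0],[0,0,0]],[[0.277,0.832,0],[0,0,0]],[[0.277,0.832,0],[0,0,0]]]}}

```text
t: 9.32
ee_pos: [498.2, 116.4, 150.3]
orientation: [-3.142, 0.009, 0.001]
ft_force: [0.5, 0.4, -1.5]
width: 26.0
```

Run:
```python
from h import *
st()
o,p0,R0=pose();im=ctrl.get_image("wrist");cv2.imwrite("pics/w6.png",im["pixels"][:,:,::-1])
im=ctrl.get_image("side");cv2.imwrite("pics/s6.png",im["pixels"][180:330,250:450,::-1].repeat(3,0).repeat(3,1))
plan((499,116.3,75),0)
```

```text
t 9.32 p [498.2 116.4 150.3] yaw -0.006 w 26.0 F [ 0.5  0.4 -1.5] q [0.21 0.36 1.93 0.   0.85 0.21]
shift [0.005, 0.005, 0.503] turn [-0.0, 0.0, -0.004]
```

View pics/w6.png

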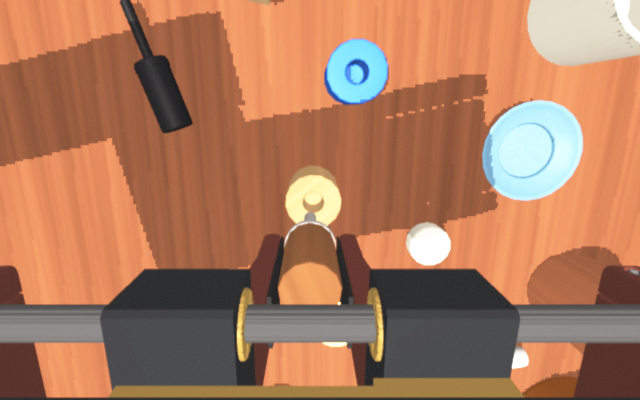

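View pics/s6.png

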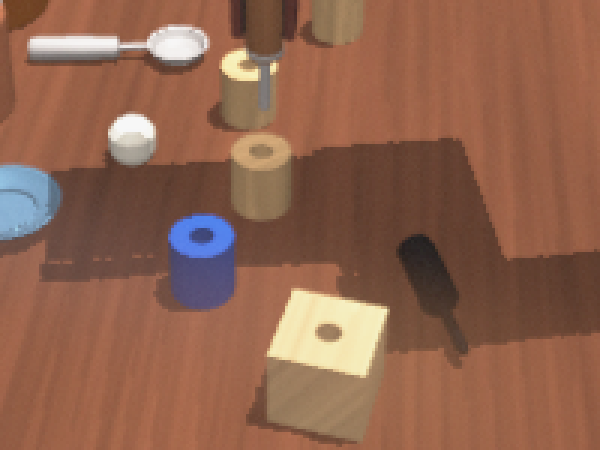

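The pin is held above P1. In the wrist view the bore mouth is at (313.5,200) and the pin's tip is near (311,214).

Run:
```python
from h import *
o,p0,R0=pose();im=ctrl.get_image("wrist");st()
print(ray(im,(313.5,200),48,(p0,R0)).round(1), "tip",ray(im,(311,214),84.3,(p0,R0)).round(1))
i2=ctrl.get_image("side");K,R,t=map(np.array,(i2["camera_matrix"],i2["R"],i2["t"]))
for X in [p0-[0,0,66],[499,116.3,48]]:
    c=K@(R@X+t);print((c[:2]/c[2]-[250,180])*3)
```

```text
t 9.47 p [498.3 117.1 150.5] yaw -0.004 w 25.7 F [-1.2 -0.6 -0.2] q [0.21 0.36 1.93 0.   0.85 0.21]
[499.4 118.8  48. ] tip [497.4 118.4  84.3]
[261.88766368 107.06900281]
[260.96026674 147.80731775]
```

Request:
{"op": "move_arm", "data": {"motion": [[[0.01,0,0.1],[0,0,0]],[[0.01,0,0.2],[0,0,0]],[[0.01,0,0.26],[0,0,0]],[[0.01,0,0.32],[0,0,0]],[[0.01,0,0.36],[0,0,0]]]}}

```text
t: 10.15
ee_pos: [500.0, 116.0, 95.9]
orientation: [3.141, -0.008, -0.001]
ft_force: [-0.0, 1.2, -0.8]
width: 25.5
```

Run:
```python
from h import *
st()
im=ctrl.get_image("side");cv2.imwrite("pics/s7.png",im["pixels"][180:330,250:450,::-1].repeat(3,0).repeat(3,1))
```

```text
t 10.15 p [500.  116.   95.9] yaw -0.005 w 25.5 F [-0.   1.2 -0.8] q [ 0.2   0.45  1.96 -0.    0.73  0.21]
```

View pics/s7.png

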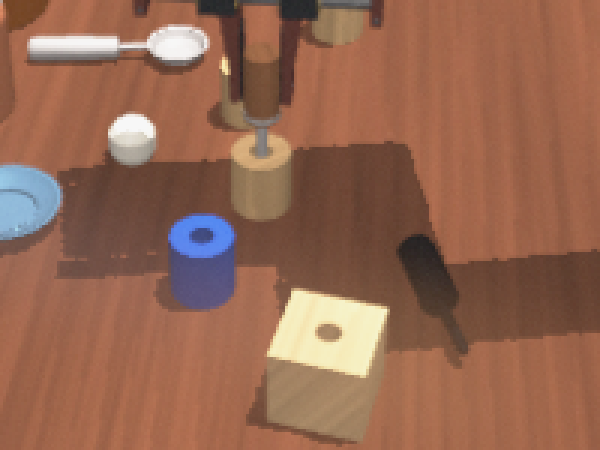

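The tip has entered P1's bore without contact force. I'll go down gently past the blind depth.

Request:
{"op": "move_arm", "data": {"motion": [[[0,0,0.02],[0,0,0]],[[0,0,0.035],[0,0,0]],[[0,0,0.05],[0,0,0]],[[0,0,0.06],[0,0,0]],[[0,0,0.06],[0,0,0]]]}}

```text
t: 10.82
ee_pos: [500.7, 116.3, 89.2]
orientation: [-3.141, 0.008, -0.002]
ft_force: [-4.1, -1.2, 17.2]
width: 25.6
```

Run:
```python
from h import *
st()
```

```text
t 10.82 p [500.7 116.3  89.2] yaw -0.005 w 25.6 F [-4.1 -1.2 17.2] q [0.2  0.47 1.96 0.   0.72 0.21]
```

There is 17 N at a tip height of about 24 mm, so P1 is blind. Next is P2.

Request:
{"op": "move_arm", "data": {"motion": [[[0,0,-0.15],[0,0,0]],[[0,0,-0.3],[0,0,0]],[[0,0,-0.4],[0,0,0]],[[0.05,0.3,-0.4],[0,0,0]],[[0.12,0.69,-0.4],[0,0,0]]]}}

```text
t: 11.45
ee_pos: [518.0, 12.3, 148.1]
orientation: [-3.141, 0.004, -0.002]
ft_force: [0.3, -0.2, 0.2]
width: 25.7
```

Run:
```python
from h import *
o,p0,R0=pose();im=ctrl.get_image("wrist");st();cv2.imwrite("pics/w8.png",im["pixels"][:,:,::-1])
plan((519,10,150),0)
```

```text
t 11.5 p [519.    6.1 148.1] yaw -0.006 w 25.6 F [ 1.7 -4.2 -1.1] q [-0.01  0.37  1.92 -0.    0.85 -0.  ]
shift [-0.0, -0.026, -0.013] turn [0.002, -0.002, -0.006]
```

View pics/w8.png

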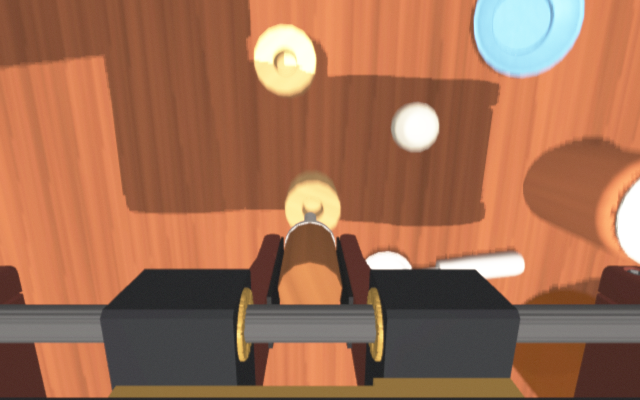

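Run:
```python
from h import *
st();o,p0,R0=pose();im=ctrl.get_image("wrist");cv2.imwrite("pics/w9.png",cv2.resize(im["pixels"][150:270,240:400,::-1],None,fx=4,fy=4));st()
plan((519,9.5,150),0)
```

```text
t 11.5 p [519.    6.1 148.1] yaw -0.006 w 25.6 F [ 1.7 -4.2 -1.1] q [-0.01  0.37  1.92 -0.    0.85 -0.  ]
t 11.55 p [518.5   8.5 148. ] yaw -0.009 w 25.5 F [0.  0.3 0. ] q [-0.01  0.37  1.92 -0.    0.85  0.  ]
shift [0.003, -0.007, -0.014] turn [0.001, -0.001, -0.009]
```

View pics/w9.png

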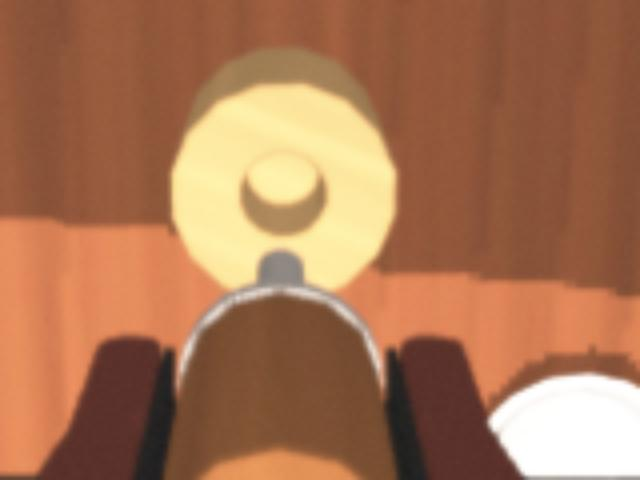

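Run:
```python
from h import *
st();o,p0,R0=pose();im=ctrl.get_image("wrist");cv2.imwrite("pics/w9.png",cv2.resize(im["pixels"][150:270,240:400,::-1],None,fx=4,fy=4))
print(ray(im,(311,198.2),48,(p0,R0))-p0,ray(im,(310.5,213.5),p0[2]-66,(p0,R0))-p0)
```

```text
t 11.55 p [518.5   8.5 148. ] yaw -0.009 w 25.5 F [0.  0.3 0. ] q [-0.01  0.37  1.92 -0.    0.85  0.  ]
[ -0.60100418   3.7805825  -99.95066213] [ -1.07894558   1.71521756 -66.        ]
```

View pics/w9.png

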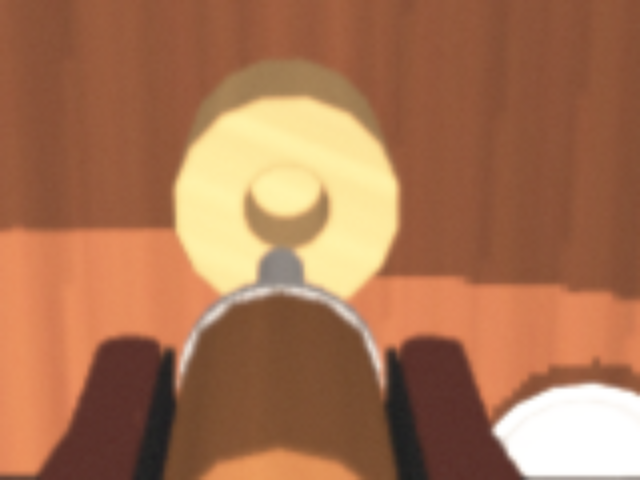

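The tip is aligned with P2's bore to about 1 mm. I'll descend to probe.

Request:
{"op": "move_arm", "data": {"motion": [[[0.003,-0.003,0.1],[0,0,0]],[[0.003,-0.003,0.2],[0,0,0]],[[0.003,-0.003,0.28],[0,0,0]],[[0.003,-0.003,0.34],[0,0,0]],[[0.003,-0.003,0.36],[0,0,0]]]}}

```text
t: 12.22
ee_pos: [517.4, 13.4, 92.6]
orientation: [-3.142, 0.007, 0.003]
ft_force: [-0.4, -0.7, -0.3]
width: 25.7
```

Run:
```python
from h import *
st()
im=ctrl.get_image("side");cv2.imwrite("pics/s10.png",im["pixels"][160:310,250:450,::-1].repeat(3,0).repeat(3,1))
```

```text
t 12.22 p [517.4  13.4  92.6] yaw -0.005 w 25.7 F [-0.4 -0.7 -0.3] q [0.   0.47 1.95 0.   0.73 0.01]
```

View pics/s10.png

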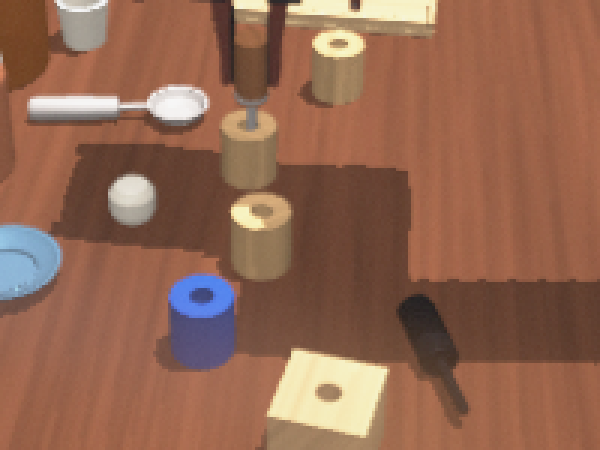

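The tip is inside P2's bore without force. TCP y is 13.4, so I'll recentre by about 2 mm and keep descending.

Request:
{"op": "move_arm", "data": {"motion": [[[0.005,0.015,0],[0,0,0]],[[0.005,0.015,0.01],[0,0,0]],[[0.005,0.015,0.025],[0,0,0]],[[0.005,0.015,0.04],[0,0,0]],[[0.005,0.015,0.04],[0,0,0]]]}}

```text
t: 12.9
ee_pos: [519.5, 10.7, 88.8]
orientation: [-3.142, 0.008, -0.002]
ft_force: [-2.2, -0.2, 12.0]
width: 25.8
```

Run:
```python
from h import *
st()
```

```text
t 12.9 p [519.5  10.7  88.8] yaw -0.005 w 25.8 F [-2.2 -0.2 12. ] q [-0.    0.47  1.95  0.    0.72  0.  ]
```

P2 stops at the same depth with 12 N, so it is blind too. By elimination P3 should be the through-bored one, and I'll confirm that with the pin.

Request:
{"op": "move_arm", "data": {"motion": [[[0,0,-0.15],[0,0,0]],[[0,0,-0.3],[0,0,0]],[[0,0,-0.42],[0,0,0]],[[-0.1,0.2,-0.42],[0,0,0]],[[-0.25,0.5,-0.42],[0,0,0]]]}}

```text
t: 13.52
ee_pos: [481.3, -64.3, 151.1]
orientation: [3.141, -0.004, 0.003]
ft_force: [-0.2, -0.9, -0.4]
width: 25.4
```

Run:
```python
from h import *
st(); o,p,_=pose()
plan((455,-116,150),0,((482,-64.3,149.5),-0.005))
```

```text
t 13.53 p [481.3 -64.3 151.1] yaw -0.003 w 25.4 F [-0.2 -0.9 -0.4] q [-0.16  0.33  1.99  0.    0.83 -0.15]
shift [-0.178, 0.346, -0.003] turn [0.0, 0.0, -0.005]
```

Request:
{"op": "move_arm", "data": {"motion": [[[-0.1,0.2,0],[0,0,0]],[[-0.178,0.346,0],[0,0,0]],[[-0.178,0.346,0],[0,0,0]],[[-0.178,0.346,0],[0,0,0]],[[-0.178,0.346,0],[0,0,0]]]}}

```text
t: 14.15
ee_pos: [454.4, -115.2, 150.7]
orientation: [-3.142, 0.007, -0.0]
ft_force: [-0.7, -0.6, -1.3]
width: 25.4
```

Run:
```python
from h import *
st();o,p0,R0=pose();im=ctrl.get_image("wrist");st();cv2.imwrite("pics/w11.png",cv2.resize(im["pixels"][150:270,240:400,::-1],None,fx=4,fy=4))
```

```text
t 14.15 p [ 454.4 -115.2  150.7] yaw -0.004 w 25.4 F [-0.7 -0.6 -1.3] q [-0.27  0.31  2.02  0.    0.81 -0.27]
t 14.2 p [ 454.4 -115.2  150.6] yaw -0.004 w 25.2 F [-0.1 -0.1 -0.3] q [-0.27  0.31  2.02  0.    0.81 -0.27]
```

View pics/w11.png

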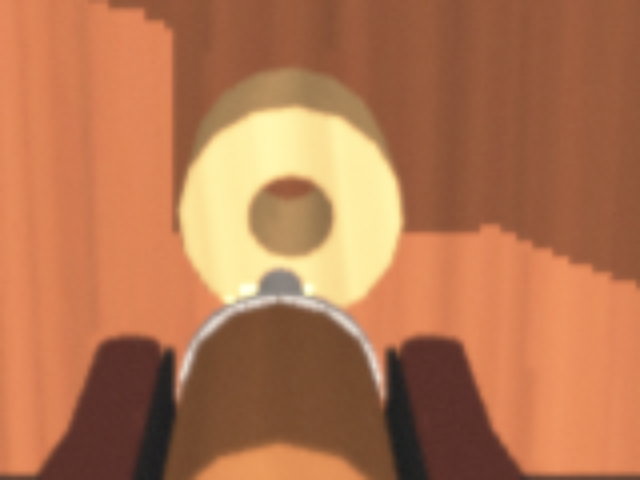

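P3's bore shows the reddish table at its bottom, so it runs through. The mouth is at crop (290,216), which is full (312.5,204), and the tip is at full (310.2,218.5).

Run:
```python
from h import *
st();o,p0,R0=pose();im=ctrl.get_image("wrist")
print(ray(im,(312.5,204),48,(p0,R0)),ray(im,(310.2,218.5),p0[2]-64,(p0,R0)))
```

```text
t 14.2 p [ 454.4 -115.2  150.6] yaw -0.004 w 25.2 F [-0.1 -0.1 -0.3] q [-0.27  0.31  2.02  0.    0.81 -0.27]
[ 454.81949709 -116.59601864   48.        ] [ 453.02676861 -116.29116089   86.64629103]
```

Request:
{"op": "move_arm", "data": {"motion": [[[0.01,0.003,0.1],[0,0,0]],[[0.01,0.003,0.22],[0,0,0]],[[0.01,0.003,0.33],[0,0,0]],[[0.01,0.003,0.42],[0,0,0]],[[0.01,0.003,0.46],[0,0,0]]]}}

```text
t: 14.88
ee_pos: [455.0, -116.0, 80.5]
orientation: [-3.141, 0.008, 0.003]
ft_force: [0.1, 0.5, -1.0]
width: 25.5
```

Run:
```python
from h import *
st()
```

```text
t 14.88 p [ 455.  -116.    80.5] yaw -0.005 w 25.5 F [ 0.1  0.5 -1. ] q [-0.28  0.44  2.05  0.    0.65 -0.27]
```

There is no force 9 mm below the blind stop, so P3 is confirmed as through-bored. I'll push the pin home.

Request:
{"op": "move_arm", "data": {"motion": [[[0,0,0.03],[0,0,0]],[[0,0,0.06],[0,0,0]],[[0,0,0.085],[0,0,0]],[[0,0,0.1],[0,0,0]],[[0,0,0.11],[0,0,0]]]}}

```text
t: 15.5
ee_pos: [455.9, -116.7, 67.0]
orientation: [3.141, -0.008, 0.001]
ft_force: [-8.7, -0.7, 36.3]
width: 25.6
```

Run:
```python
from h import *
st()
im=ctrl.get_image("side");cv2.imwrite("pics/s12.png",im["pixels"][120:270,280:480,::-1].repeat(3,0).repeat(3,1))
```

```text
t 15.5 p [ 455.9 -116.7   67. ] yaw -0.005 w 25.6 F [-8.7 -0.7 36.3] q [-0.28  0.46  2.06 -0.    0.62 -0.27]
```

View pics/s12.png

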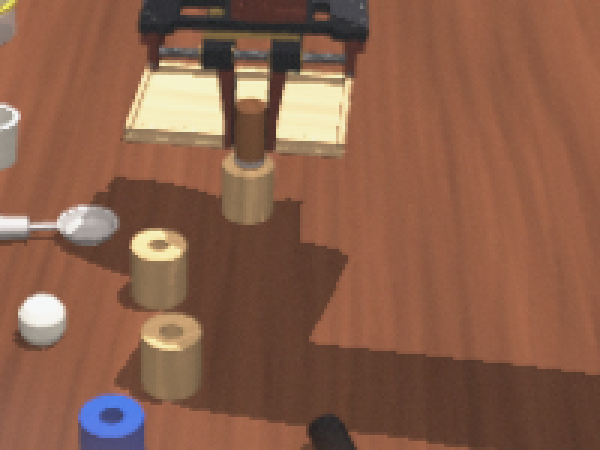

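The shoulder is down on the spacer's top. I'll relax the push, release, and rise.

Request:
{"op": "move_arm", "data": {"motion": [[[0,0,-0.01],[0,0,0]],[[0,0,-0.01],[0,0,0]],[[0,0,-0.01],[0,0,0]],[[0,0,-0.01],[0,0,0]],[[0,0,-0.01],[0,0,0]]], "gripper": 0.6}}

```text
t: 16.18
ee_pos: [455.4, -116.3, 66.5]
orientation: [-3.141, 0.008, 0.0]
ft_force: [0.3, -0.7, -0.1]
width: 52.7
```

Request:
{"op": "move_arm", "data": {"motion": [[[0,0,-0.15],[0,0,0]],[[0,0,-0.35],[0,0,0]],[[0,0,-0.6],[0,0,0]],[[0,0,-0.75],[0,0,0]],[[0,0,-0.75],[0,0,0]]]}}

```text
t: 16.8
ee_pos: [456.6, -116.6, 180.5]
orientation: [3.141, -0.008, 0.006]
ft_force: [0.4, 0.7, -0.1]
width: 52.4
```

Run:
```python
from h import *
st();im=ctrl.get_image("wrist");cv2.imwrite("pics/w13.png",im["pixels"][:,:,::-1])
im=ctrl.get_image("side");cv2.imwrite("pics/s13.png",im["pixels"][120:270,280:480,::-1].repeat(3,0).repeat(3,1))
plan((519,10,150),0)
```

```text
t 16.8 p [ 456.6 -116.6  180.5] yaw -0.005 w 52.4 F [ 0.4  0.7 -0.1] q [-0.28  0.26  2.    0.    0.88 -0.27]
shift [0.422, -0.843, 0.19] turn [-0.0, 0.001, -0.005]
```

View pics/s13.png

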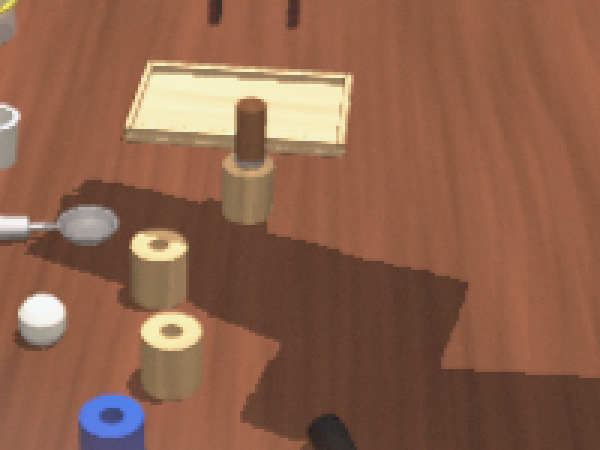

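View pics/w13.png

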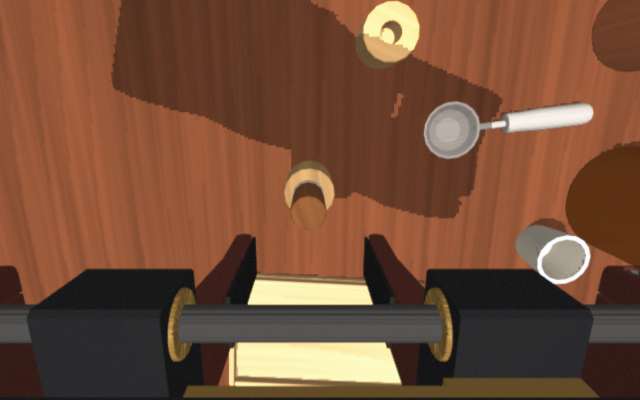

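The pin stands fully home in P3 and nothing else has moved. Next I'll grasp P2.

Request:
{"op": "move_arm", "data": {"motion": [[[0.13,-0.25,0.05],[0,0,0]],[[0.26,-0.5,0.1],[0,0,0]],[[0.38,-0.75,0.19],[0,0,0]],[[0.422,-0.845,0.19],[0,0,0]],[[0.422,-0.845,0.19],[0,0,0]]], "gripper": 0.85}}

```text
t: 17.52
ee_pos: [518.9, 10.5, 149.8]
orientation: [3.141, -0.005, -0.003]
ft_force: [0.5, 0.5, 0.0]
width: 74.5
```

Run:
```python
from h import *
st();o,p0,R0=pose();im=ctrl.get_image("wrist");cv2.imwrite("pics/w14.png",im["pixels"][:,:,::-1]);st()
```

```text
t 17.52 p [518.9  10.5 149.8] yaw -0.003 w 74.5 F [0.5 0.5 0. ] q [-0.    0.37  1.92 -0.    0.85  0.  ]
t 17.57 p [518.8   9.8 150.2] yaw -0.004 w 74.5 F [-0.1  0.3  0.7] q [-0.    0.37  1.92 -0.    0.85  0.  ]
```

View pics/w14.png

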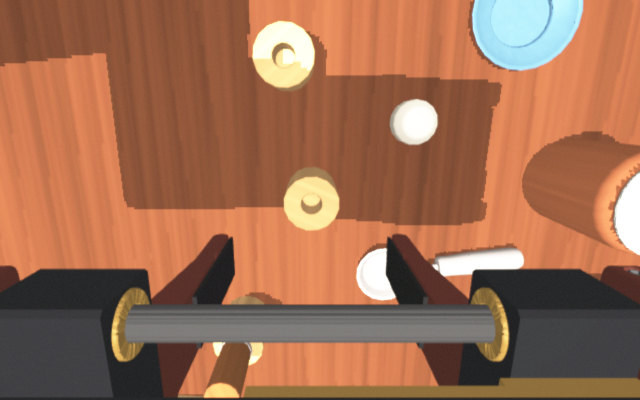

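Run:
```python
from h import *
o,p0,R0=pose();im=ctrl.get_image("wrist");st()
print(ray(im,(311.5,203),48,(p0,R0)).round(1),"spoon bowl",ray(im,(378,273),10,(p0,R0)).round(),"near edge",ray(im,(370,252),10,(p0,R0)).round())
plan((519,10.5,15),0)
```

```text
t 17.62 p [518.8   9.4 150.4] yaw -0.005 w 74.9 F [-0.3  0.2  0.7] q [-0.    0.37  1.92 -0.    0.85  0.  ]
[518.3   9.3  48. ] spoon bowl [580. -68.  10.] near edge [572. -47.  10.]
shift [0.003, -0.008, 0.903] turn [0.0, 0.001, -0.005]
```

P2 is centred between the open fingers and the spoon is clear. I'll descend and grip.

Request:
{"op": "move_arm", "data": {"motion": [[[0,0,0.25],[0,0,0]],[[0,0,0.5],[0,0,0]],[[0,0,0.7],[0,0,0]],[[0,0,0.85],[0,0,0]],[[0,0,0.9],[0,0,0]]]}}

```text
t: 18.25
ee_pos: [518.4, 8.9, 14.9]
orientation: [3.141, -0.011, -0.003]
ft_force: [0.9, -0.3, -0.8]
width: 74.3
```

Request:
{"op": "move_arm", "data": {"motion": [[[0,0,0],[0,0,0]],[[0,0,0],[0,0,0]],[[0,0,0],[0,0,0]],[[0,0,0],[0,0,0]],[[0,0,0],[0,0,0]]], "gripper": 0.3}}

```text
t: 18.88
ee_pos: [520.0, 10.1, 16.5]
orientation: [3.141, -0.008, 0.002]
ft_force: [-2.0, -1.3, 6.0]
width: 43.4
```

Run:
```python
from h import *
st()
im=ctrl.get_image("top");
for d in ctrl.regions_of("top","tray"):
    m=d["mask"].astype(np.uint8);print("tray",[ray(im,p,16)[:2].round() for p in cv2.boxPoints(cv2.minAreaRect(cv2.findNonZero(m)))])
cv2.imwrite("pics/t15.png",cv2.resize(im["pixels"][170:310,240:510,::-1],None,fx=2.8,fy=2.8))
```

```text
t 18.88 p [520.   10.1  16.5] yaw -0.005 w 43.4 F [-2.  -1.3  6. ] q [-0.    0.61  1.96 -0.    0.57  0.  ]
tray [array([ 574., -221.]), array([ 572., -359.]), array([ 370., -339.]), array([ 372., -207.])]
```

View pics/t15.png

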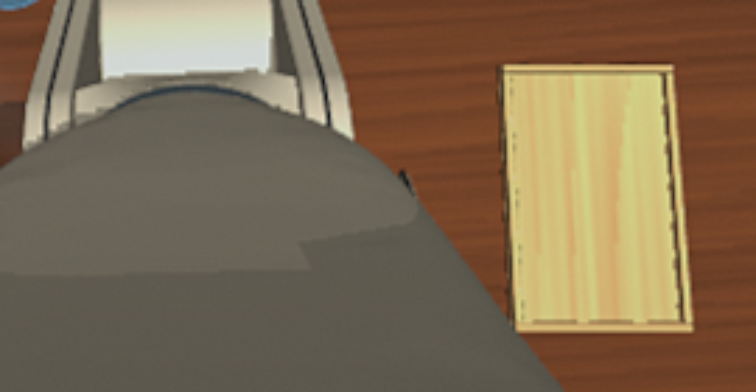

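P2 is gripped (43.4 mm). The tray is centred near (472,-282). I'll lift and carry it high over everything.

Request:
{"op": "move_arm", "data": {"motion": [[[0,0,-0.1],[0,0,0]],[[0,0,-0.35],[0,0,0]],[[0,0,-0.7],[0,0,0]],[[0,0.1,-0.93],[0,0,0]],[[0,0.4,-0.93],[0,0,0]]]}}

```text
t: 19.6
ee_pos: [521.3, -49.5, 159.2]
orientation: [3.141, -0.003, 0.011]
ft_force: [1.3, -0.6, -0.6]
width: 43.9
```

Run:
```python
from h import *
st()
plan((517,-190,153),0);
```

```text
t 19.6 p [521.3 -49.5 159.2] yaw -0.002 w 43.9 F [ 1.3 -0.6 -0.6] q [-0.12  0.36  1.91  0.    0.87 -0.12]
shift [-0.027, 0.937, 0.041] turn [0.0, -0.007, -0.002]
```

Request:
{"op": "move_arm", "data": {"motion": [[[0,0.3,0],[0,0,0]],[[0,0.6,0],[0,0,0]],[[-0.02,0.95,0],[0,0,0]],[[-0.02,1,0],[0,0,0]],[[-0.02,1,0],[0,0,0]]]}}

```text
t: 20.23
ee_pos: [515.1, -199.9, 155.6]
orientation: [-3.141, 0.01, -0.0]
ft_force: [-0.1, 0.8, -0.5]
width: 44.1
```

Run:
```python
from h import *
st();o,p0,R0=pose();im=ctrl.get_image("wrist");cv2.imwrite("pics/w16.png",im["pixels"][:,:,::-1]);st()
plan((515,-281,40),0);
```

```text
t 20.23 p [ 515.1 -199.9  155.6] yaw -0.007 w 44.1 F [-0.1  0.8 -0.5] q [-0.39  0.41  1.84  0.    0.89 -0.39]
t 20.27 p [ 515.  -199.2  155.4] yaw -0.005 w 44.1 F [-0.2  0.7 -0.7] q [-0.39  0.41  1.84  0.    0.89 -0.39]
shift [0.003, 0.546, 0.769] turn [-0.0, 0.0, -0.005]
```

View pics/w16.png

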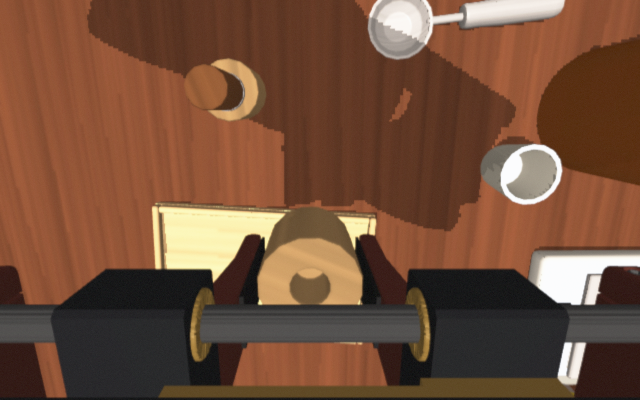

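The held spacer is upright, the pin stays home at (215,90), and the tray edges are visible at columns 155 to 377. I'll move over the tray.

Request:
{"op": "move_arm", "data": {"motion": [[[0,0.25,0.1],[0,0,0]],[[0,0.5,0.25],[0,0,0]],[[0,0.545,0.5],[0,0,0]],[[0,0.545,0.7],[0,0,0]],[[0,0.545,0.77],[0,0,0]]]}}

```text
t: 20.9
ee_pos: [514.1, -279.6, 38.1]
orientation: [-3.14, 0.006, 0.005]
ft_force: [0.3, 0.1, 0.3]
width: 43.7
```

Run:
```python
from h import *
st();im=ctrl.get_image("side");cv2.imwrite("pics/s17.png",im["pixels"][100:220,260:460,::-1].repeat(3,0).repeat(3,1));im=ctrl.get_image("top");cv2.imwrite("pics/t17.png",im["pixels"][170:320,350:550,::-1].repeat(3,0).repeat(3,1));st()
plan((515,-281,22.5),0);
```

```text
t 20.9 p [ 514.1 -279.6   38.1] yaw -0.004 w 43.7 F [0.3 0.1 0.3] q [-0.52  0.63  1.81  0.    0.71 -0.52]
t 21.0 p [ 514.7 -280.2   39. ] yaw -0.004 w 43.6 F [ 0.7 -0.2 -1. ] q [-0.52  0.63  1.81  0.    0.71 -0.52]
shift [0.002, 0.006, 0.11] turn [-0.001, 0.002, -0.004]
```

View pics/s17.png

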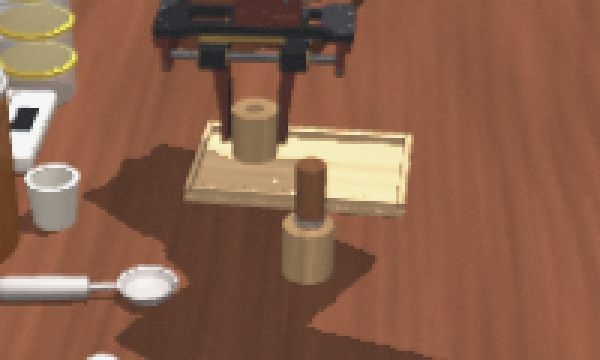

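View pics/t17.png

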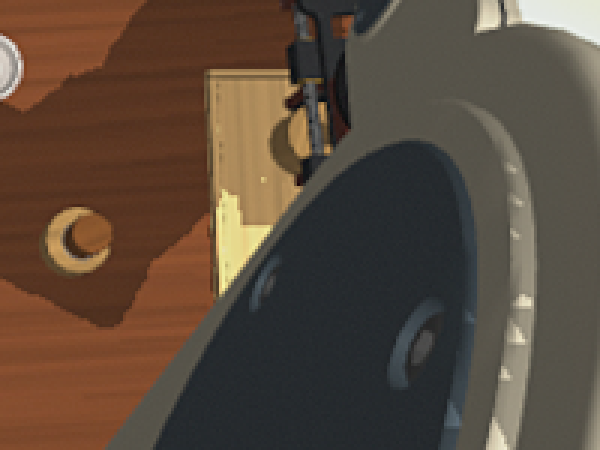

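The spacer hangs about 17 mm over the tray floor, inside the walls. I'll lower it.

Request:
{"op": "move_arm", "data": {"motion": [[[0,0,0.05],[0,0,0]],[[0,0,0.08],[0,0,0]],[[0,0,0.1],[0,0,0]],[[0,0,0.113],[0,0,0]],[[0,0,0.113],[0,0,0]]]}}

```text
t: 21.62
ee_pos: [514.9, -281.7, 22.7]
orientation: [-3.142, 0.008, 0.0]
ft_force: [-0.1, -0.0, -0.8]
width: 43.4
```

Run:
```python
from h import *
st()
```

```text
t 21.62 p [ 514.9 -281.7   22.7] yaw -0.005 w 43.4 F [-0.1 -0.  -0.8] q [-0.52  0.66  1.81  0.    0.68 -0.52]
```

Not quite touching yet, so another 1.5 mm.

Request:
{"op": "move_arm", "data": {"motion": [[[0,0,0.005],[0,0,0]],[[0,0,0.01],[0,0,0]],[[0,0,0.01],[0,0,0]],[[0,0,0.01],[0,0,0]],[[0,0,0.01],[0,0,0]]]}}

```text
t: 22.25
ee_pos: [515.0, -281.8, 22.5]
orientation: [3.141, -0.008, 0.0]
ft_force: [-3.9, 2.1, 10.5]
width: 43.7
```

Run:
```python
from h import *
st()
```

```text
t 22.25 p [ 515.  -281.8   22.5] yaw -0.005 w 43.7 F [-3.9  2.1 10.5] q [-0.52  0.66  1.81 -0.    0.68 -0.52]
```

Contact at 10 N. I'll release and rise.

Request:
{"op": "move_arm", "data": {"motion": [[[0,0,0],[0,0,0]],[[0,0,0],[0,0,0]],[[0,0,0],[0,0,0]],[[0,0,0],[0,0,0]],[[0,0,0],[0,0,0]]], "gripper": 0.75}}

```text
t: 22.88
ee_pos: [514.9, -281.6, 21.1]
orientation: [-3.141, 0.008, 0.0]
ft_force: [0.2, -0.6, 0.5]
width: 65.9
```

Request:
{"op": "move_arm", "data": {"motion": [[[0,0,-0.1],[0,0,0]],[[0,0,-0.35],[0,0,0]],[[0,0,-0.65],[0,0,0]],[[0,0,-0.95],[0,0,0]],[[0,-0.3,-0.98],[0,0,0]]]}}

```text
t: 23.5
ee_pos: [517.8, -239.2, 173.2]
orientation: [3.137, -0.013, 0.013]
ft_force: [0.0, 0.6, 0.5]
width: 66.2
```

Run:
```python
from h import *
st();im=ctrl.get_image("side");cv2.imwrite("pics/s18.png",im["pixels"][100:250,260:460,::-1].repeat(3,0).repeat(3,1))
plan((508,-110,165),0);
```

```text
t 23.5 p [ 517.8 -239.2  173.2] yaw -0.008 w 66.2 F [0.  0.6 0.5] q [-0.45  0.4   1.8  -0.    0.93 -0.44]
shift [-0.057, -0.82, 0.044] turn [-0.0, -0.003, -0.006]
```

View pics/s18.png

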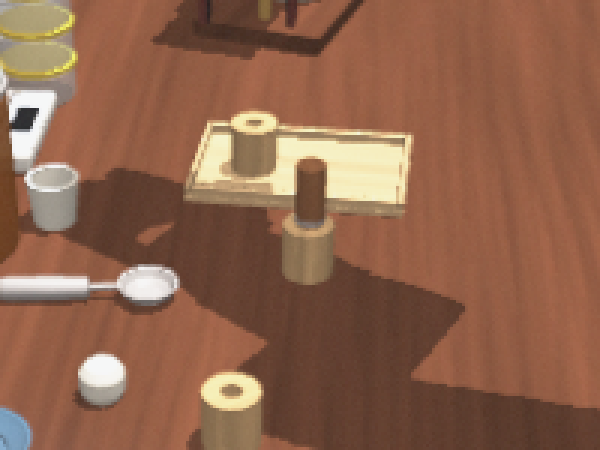

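P2 stands upright in the tray. I'll go back for P1.

Request:
{"op": "move_arm", "data": {"motion": [[[0,-0.3,0],[0,0,0]],[[-0.02,-0.6,0],[0,0,0]],[[-0.04,-0.9,0],[0,0,0]],[[-0.05,-1,0],[0,0,0]],[[-0.05,-1,0],[0,0,0]]], "gripper": 0.85}}

```text
t: 24.18
ee_pos: [508.6, -86.3, 168.8]
orientation: [3.141, -0.005, 0.001]
ft_force: [0.2, -0.1, -0.3]
width: 74.8
```

Request:
{"op": "move_arm", "data": {"motion": [[[-0.02,-0.3,0],[0,0,0]],[[-0.04,-0.6,0],[0,0,0]],[[-0.06,-0.9,0],[0,0,0]],[[-0.06,-1,0],[0,0,0]],[[-0.06,-1,0],[0,0,0]]]}}

```text
t: 24.8
ee_pos: [500.8, 63.0, 168.3]
orientation: [3.141, -0.007, 0.001]
ft_force: [-0.8, -0.6, 0.5]
width: 74.2
```

Run:
```python
from h import *
st()
plan((499,117,150),0);
```

```text
t 24.8 p [500.8  63.  168.3] yaw -0.004 w 74.2 F [-0.8 -0.6  0.5] q [ 0.1   0.32  1.94 -0.    0.88  0.11]
shift [-0.013, -0.36, 0.122] turn [0.0, -0.0, -0.004]
```

Request:
{"op": "move_arm", "data": {"motion": [[[-0.01,-0.18,0.06],[0,0,0]],[[-0.01,-0.35,0.12],[0,0,0]],[[-0.01,-0.36,0.12],[0,0,0]],[[-0.01,-0.36,0.12],[0,0,0]],[[-0.01,-0.36,0.12],[0,0,0]]]}}

```text
t: 25.42
ee_pos: [499.3, 116.3, 150.5]
orientation: [3.141, -0.01, 0.001]
ft_force: [0.0, -0.5, -0.1]
width: 74.2
```

Run:
```python
from h import *
st();im=ctrl.get_image("wrist");cv2.imwrite("pics/w19.png",im["pixels"][:,:,::-1]);st()
```

```text
t 25.43 p [499.3 116.3 150.5] yaw -0.006 w 74.2 F [ 0.  -0.5 -0.1] q [ 0.21  0.36  1.93 -0.    0.85  0.21]
t 25.48 p [499.3 116.5 150.5] yaw -0.006 w 74.8 F [ 0.1 -0.1 -0.1] q [ 0.21  0.36  1.93 -0.    0.85  0.21]
```

View pics/w19.png

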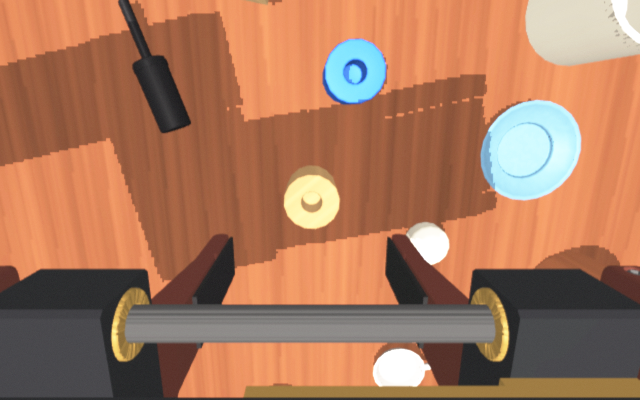

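P1's mouth is at (311.5,202), centred. The sugar pot is clear of the right finger. I'll descend and grip.

Request:
{"op": "move_arm", "data": {"motion": [[[0,0,0.25],[0,0,0]],[[0,0,0.5],[0,0,0]],[[0,0,0.7],[0,0,0]],[[0,0,0.85],[0,0,0]],[[0,0,0.9],[0,0,0]]]}}

```text
t: 26.1
ee_pos: [498.4, 116.9, 14.2]
orientation: [3.141, -0.009, -0.003]
ft_force: [-0.4, -0.2, 0.1]
width: 74.8
```

Request:
{"op": "move_arm", "data": {"motion": [[[0,0,0],[0,0,0]],[[0,0,0],[0,0,0]],[[0,0,0],[0,0,0]],[[0,0,0],[0,0,0]],[[0,0,0],[0,0,0]]], "gripper": 0.3}}

```text
t: 26.72
ee_pos: [499.6, 117.6, 16.0]
orientation: [-3.141, 0.008, -0.002]
ft_force: [-0.3, -0.8, 7.2]
width: 43.2
```

Run:
```python
from h import *
st()
```

```text
t 26.73 p [499.6 117.6  16. ] yaw -0.005 w 43.2 F [-0.3 -0.8  7.2] q [ 0.21  0.6   1.98 -0.    0.56  0.21]
```

Request:
{"op": "move_arm", "data": {"motion": [[[0,0,-0.1],[0,0,0]],[[0,0,-0.35],[0,0,0]],[[0,0,-0.7],[0,0,0]],[[0,0,-0.97],[0,0,0]],[[0,0.3,-0.97],[0,0,0]]]}}

```text
t: 27.35
ee_pos: [501.4, 73.9, 165.0]
orientation: [-3.14, 0.002, -0.012]
ft_force: [-0.3, 0.0, -1.0]
width: 43.0
```

Run:
```python
from h import *
st()
plan((500,-76,162),0)
```

```text
t 27.35 p [501.4  73.9 165. ] yaw -0.002 w 43.0 F [-0.3  0.  -1. ] q [0.12 0.33 1.94 0.   0.87 0.12]
shift [-0.008, 1.0, 0.019] turn [-0.001, -0.008, -0.001]
```

Request:
{"op": "move_arm", "data": {"motion": [[[0,0.3,0],[0,0,0]],[[0,0.6,0],[0,0,0]],[[0,0.9,0],[0,0,0]],[[0,1,0],[0,0,0]],[[0,1,0],[0,0,0]]]}}

```text
t: 27.98
ee_pos: [497.9, -77.9, 161.1]
orientation: [-3.141, 0.011, -0.0]
ft_force: [0.4, 0.5, -1.4]
width: 42.8
```

Request:
{"op": "move_arm", "data": {"motion": [[[-0.1,0.3,0],[0,0,0]],[[-0.2,0.6,0],[0,0,0]],[[-0.3,0.9,0],[0,0,0]],[[-0.4,1,0],[0,0,0]],[[-0.4,1,0],[0,0,0]]]}}

```text
t: 28.6
ee_pos: [436.8, -226.7, 160.8]
orientation: [-3.141, 0.01, 0.001]
ft_force: [0.9, 0.2, -1.1]
width: 43.1
```

Run:
```python
from h import *
st()
plan((428,-281,165),0)
plan((428,-281,40),0)
```

```text
t 28.6 p [ 436.8 -226.7  160.8] yaw -0.006 w 43.1 F [ 0.9  0.2 -1.1] q [-0.5   0.32  1.97  0.    0.86 -0.5 ]
shift [-0.056, 0.363, -0.028] turn [-0.001, 0.0, -0.006]
shift [-0.056, 0.363, 0.805] turn [-0.001, 0.0, -0.006]
```

Request:
{"op": "move_arm", "data": {"motion": [[[-0.03,0.2,0],[0,0,0]],[[-0.056,0.363,0.05],[0,0,0]],[[-0.056,0.363,0.3],[0,0,0]],[[-0.056,0.363,0.6],[0,0,0]],[[-0.056,0.363,0.8],[0,0,0]]]}}

```text
t: 29.22
ee_pos: [429.1, -279.6, 39.1]
orientation: [-3.141, 0.006, 0.001]
ft_force: [-0.2, 0.2, -1.5]
width: 43.4
```

Run:
```python
from h import *
st();im=ctrl.get_image("side");cv2.imwrite("pics/s20.png",im["pixels"][100:220,260:460,::-1].repeat(3,0).repeat(3,1));st()
plan((428,-281,23),0)
```

```text
t 29.23 p [ 429.1 -279.6   39.1] yaw -0.004 w 43.4 F [-0.2  0.2 -1.5] q [-0.6   0.56  1.97  0.    0.61 -0.6 ]
t 29.27 p [ 427.5 -278.5   36.4] yaw -0.004 w 43.6 F [-0.9  0.6 -2.8] q [-0.6   0.56  1.98  0.    0.61 -0.6 ]
shift [0.004, 0.017, 0.089] turn [-0.003, 0.004, -0.003]
```

View pics/s20.png

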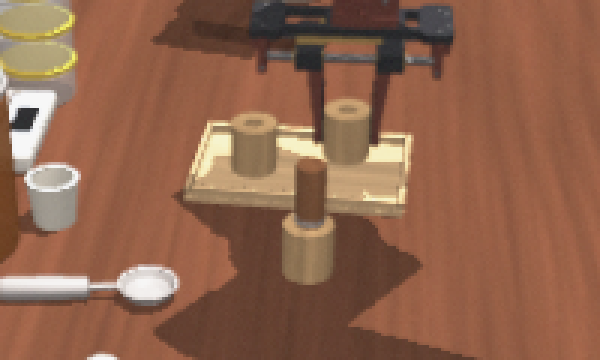

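P1 hangs over the tray, well separated from P2. I'll lower it.

Request:
{"op": "move_arm", "data": {"motion": [[[0,0,0.04],[0,0,0]],[[0,0,0.07],[0,0,0]],[[0,0,0.09],[0,0,0]],[[0,0,0.105],[0,0,0]],[[0,0,0.11],[0,0,0]]]}}

```text
t: 29.9
ee_pos: [428.7, -281.8, 24.5]
orientation: [3.141, -0.009, 0.001]
ft_force: [-0.4, -0.2, -0.4]
width: 43.4
```

Run:
```python
from h import *
st()
```

```text
t 29.9 p [ 428.7 -281.8   24.5] yaw -0.005 w 43.4 F [-0.4 -0.2 -0.4] q [-0.6   0.58  1.97  0.    0.58 -0.6 ]
```

Request:
{"op": "move_arm", "data": {"motion": [[[0,0,0.008],[0,0,0]],[[0,0,0.013],[0,0,0]],[[0,0,0.018],[0,0,0]],[[0,0,0.02],[0,0,0]],[[0,0,0.02],[0,0,0]]]}}

```text
t: 30.52
ee_pos: [428.5, -281.7, 22.0]
orientation: [3.141, -0.008, 0.0]
ft_force: [-3.0, 1.7, 10.2]
width: 43.6
```

Run:
```python
from h import *
st()
```

```text
t 30.52 p [ 428.5 -281.7   22. ] yaw -0.005 w 43.6 F [-3.   1.7 10.2] q [-0.6   0.59  1.98 -0.    0.58 -0.6 ]
```

It is on the floor with 10 N of contact. I'll release and rise clear.

Request:
{"op": "move_arm", "data": {"motion": [[[0,0,0],[0,0,0]],[[0,0,0],[0,0,0]],[[0,0,0],[0,0,0]],[[0,0,0],[0,0,0]],[[0,0,0],[0,0,0]]], "gripper": 0.75}}

```text
t: 31.15
ee_pos: [428.5, -281.6, 21.2]
orientation: [-3.141, 0.008, 0.0]
ft_force: [0.3, 0.1, 0.4]
width: 65.4
```

Request:
{"op": "move_arm", "data": {"motion": [[[0,0,-0.1],[0,0,0]],[[0,0,-0.35],[0,0,0]],[[0,0,-0.65],[0,0,0]],[[0,0,-0.95],[0,0,0]],[[0,0,-1],[0,0,0]]]}}

```text
t: 31.78
ee_pos: [430.1, -282.7, 175.2]
orientation: [3.138, -0.008, 0.009]
ft_force: [-1.0, 0.0, -1.3]
width: 65.8
```

Request:
{"op": "move_arm", "data": {"motion": [[[-0.1,0.2,-0.1],[0,0,0]],[[-0.2,0.5,-0.2],[0,0,0]],[[-0.3,0.8,-0.3],[0,0,0]],[[-0.4,1,-0.3],[0,0,0]],[[-0.4,1,-0.3],[0,0,0]]]}}

```text
t: 32.4
ee_pos: [366.5, -432.6, 215.8]
orientation: [-3.141, 0.013, 0.001]
ft_force: [0.8, 0.6, -0.2]
width: 65.6
```

Run:
```python
from h import *
st()
for n in ["side","top"]:
    im=ctrl.get_image(n);cv2.imwrite(f"pics/{n}21.png",im["pixels"][:,:,::-1])
for n in ["spacer_a","pin","tray","creamer","sugar_pot","dish","spoon","caddy","mug","bean_jar"]:
    for c in ["top","side"]:
        print(n,c,[(np.round(d["location"]).tolist(),round(d["p"],2)) for d in ctrl.pinpoint(c,n)])
```

```text
t 32.4 p [ 366.5 -432.6  215.8] yaw -0.008 w 65.6 F [ 0.8  0.6 -0.2] q [-0.89  0.35  1.77 -0.    1.03 -0.88]
spacer_a top [([517.0, -284.0, 6.0], 0.97), ([532.0, 210.0, 4.0], 0.91), ([430.0, -283.0, 6.0], 0.78)]
spacer_a side [([532.0, 210.0, -6.0], 0.89), ([454.0, -115.0, 4.0], 0.7), ([516.0, -280.0, 7.0], 0.69), ([428.0, -282.0, 2.0], 0.64)]
pin top [([374.0, 221.0, 10.0], 0.69), ([456.0, -118.0, 45.0], 0.63)]
pin side [([374.0, 221.0, 13.0], 0.77), ([454.0, -121.0, 44.0], 0.62)]
tray top [([473.0, -278.0, 2.0], 0.89)]
tray side [([471.0, -284.0, 2.0], 0.64)]
creamer top [([691.0, -180.0, 2.0], 0.71)]
creamer side [([684.0, -179.0, 0.0], 0.76)]
sugar_pot top [([603.0, 70.0, 3.0], 0.48)]
sugar_pot side [([605.0, 71.0, 1.0], 0.77), ([711.0, 259.0, -1.0], 0.53)]
dish top [([681.0, 149.0, 2.0], 0.64)]
dish side [([683.0, 153.0, 0.0], 0.79)]
spoon top [([633.0, -57.0, 0.0], 0.83), ([427.0, -284.0, 8.0], 0.52), ([457.0, -115.0, 2.0], 0.29)]
spoon side []
caddy top [([745.0, 21.0, 0.0], 0.63), ([712.0, 262.0, 1.0], 0.63)]
caddy side [([743.0, 22.0, -2.0], 0.91), ([759.0, -132.0, -5.0], 0.44)]
mug top [([715.0, 262.0, -2.0], 0.92)]
mug side [([712.0, 258.0, 0.0], 0.66), ([442.0, 302.0, -1.0], 0.58)]
bean_jar top [([760.0, -135.0, 3.0], 0.9)]
bean_jar side [([756.0, -132.0, 2.0], 0.75)]
```

View pics/side21.png

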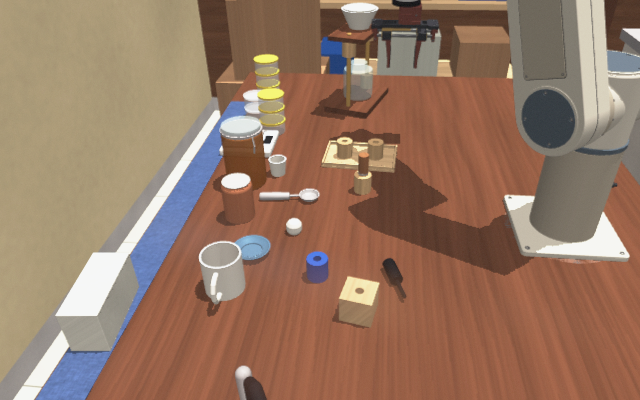

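View pics/top21.png

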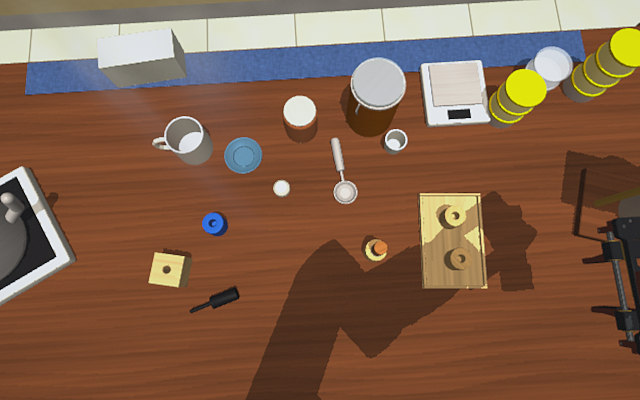

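Both blind spacers stand mouth up in the tray, at (454,216) and (458,258) in the top view. The pin is home in the through-bored one at (376,249), and every listed bystander is where it was. I'm handing in.

```bash
python3 -c "
from workcell import ctrl
print(ctrl.close_job())"
```

```text
the job is handed in; nothing more can be done
None
```

The job is done and handed in at about 33 s of the 72 s allowed. The through-bored spacer is the one at about (455, -116); it stands where it was, with the pin fully home in it. The two blind spacers stand mouth up on the tray floor.

**Probing:**

| Spacer at | Result |
|---|---|
| (499, 117) | Blind: the pin stopped about 24 mm down with 17 N |
| (519, 10) | Blind: the pin stopped at the same depth with 12 N |
| (455, -116) | Through: the pin passed the blind depth with no force and seated shoulder-down with 36 N at the wrist |

**Placing:** the blind spacers stand at about (515, -282) and (428, -282). Each touched the tray floor with about 10 N before I let go.

**Last checks:** the final side and top pictures show the pin home, both blind spacers upright inside the tray walls, and the arm clear of everything. The networks put the listed bystanders within a few mm of where they started. The side camera missed the spoon at the end, but the top camera found it in place.

**Black look-alike pin:** it had been balanced on its tip and toppled by itself at about 5 s, while the TCP was still at 222 mm. I did not touch it and left it lying at about (374, 221).

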